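# Turn the lunch warmer up one click and start it

### The arm

A 7-joint arm with a two-finger parallel gripper is mounted at the origin on the work surface. World frame = base frame: x ahead of the robot, y to its left, z up, the work surface at z = 0. Lengths are in m, angles in rad, forces in N, time in s.
With the tool pointing down it reaches from about 0.4 to 0.9 m from the base axis. Payload 5.6 kg.
Tool frame: the origin (TCP) lies midway between the tips of the shut fingers; the grasp point (between the pads) lies env.grip_depth behind it (env.grip_depth is the distance from the TCP to the grasp point, in m); z points along the fingers, y is the direction in which the jaws open and shut (so a half turn about z gives the same grasp; the last joint's range is limited). The gripper opens to 92 mm and grips with 3 to 60 N. Pads are 20 mm wide; open, the fingers measure 128 mm over their backs; the gripper's body (75 mm by 189 mm) begins 69 mm behind the grasp point.
Start: joints at [-1.28, 0.468, -0.012, 1.603, 0.006, 1.071, -0.056], TCP at [0.213, 0.614, 0.186] pointing down, gripper open.
Joint ranges: [-2.53, 2.53], [-0.31, 2.02], [-1.57, 1.55], [0.28, 2.44], [-1.29, 4.43], [0.15, 1.84], [-2.92, 2.92]. Speed limits (rad/s): [2.57, 2.57, 3.14, 3.14, 3.14, 3.14, 3.14].

### API

Orientations are given as a rotation vector (axis times angle).
In Python, from bench import env gives the robot as it stands.
- The arm moves only by the tool arm_command, never from a script. Its argument "moves" is text: rows parted by semicolons, each of 6 numbers parted by spaces: the shift along the tool's x, y, z in units of 0.1 m (1.0 is 0.1 m), then the turn, a rotation vector about the tool's x, y, z in units of pi/4 rad (1.0 is pi/4 rad). In form: x y z rx ry rz; .... A call has 1 to 8 rows; each row is the pose to reach, as a shift and turn from the pose commanded when the call began, along the tool's axes at that moment; what a row does not reach only later rows make up. A row lasts 1/12 s, in which the tool goes at most 41.7 mm and 7.16 degrees, less where a joint would pass 70% of its speed; a pose out of reach is approached as far as the arm can. A call with a number of a shift or a turn outside -1 to 1 is refused whole. A call with a gripper value outside its range is refused whole. "gripper" is the closure, from 0 (fully open) to 1 (shut), set as the call begins (left out, the last holds). The fingers move at their own pace and stop on an object; "newtons" is the grip in N (left out, the last holds). Time passes only in rows, so rows that repeat a pose let the fingers close. It gives the time, the measured TCP pose, the force and the opening at its end, in the units of the state.
- env.sense(): the state, without advancing time (a new reading comes with each control period).
- env.get_image(name): name is "scene" or "top"; returns a dict with "image" (420x560x3 uint8, red, green, blue), "fx", "fy", "cx", "cy" (pixels), "distortion" ([k1, k2, p1, p2, k3] as OpenCV has them; the pictures are not rectified), "extrinsics" (4x4, takes a point from camera to world coordinates). Camera axes: x right, y down, z forward; pixel columns grow to the right and rows downward; lengths in m; the calibration is good to about 2 mm. A picture is of the moment at which its call begins. There is no depth.
- env.close_job(): hands the job in, once; it reports no verdict.
The state is a dict: "time_s": time; "joint_pos": joint angles; "joint_velocities": joint speeds; "joint_torque": joint torques, N m; "position": TCP position; "orientation": TCP orientation; "contact_force": force on the tool from outside, world axes, zero at the start; "ft_torque": the same for the moment, N m; "width": finger opening in m.
Only numpy, scipy, OpenCV 4.12 (cv2) and the standard library are available. Lean on these libraries where they do the work, as an engineer would, in place of code of your own. Each camera call takes 0.05 s, during which the arm holds its last target.

### The job

The lunch warmer's dial stands at its off notch or at the first heat. With a fingertip pressed on the flat knurled dial, stroke it round clockwise (seen from above) until it clicks into the next notch, one click only; once it has clicked, press the warmer's start button fully down and let it go. Only touch and press, gripping nothing, and leave the glass container, the lid, the spoon and the plate where they are.

Things in the scene. Friction and masses are not known exactly. Their poses are not given: they have to be found in the camera images.
- dial_center (a point): centre of the warmer's dial's top face, 68 mm above the counter; this point neither sinks nor turns. The dial: a flat steel disc 92 mm across on a vertical axis, its outer ring knurled; it stands 6 mm proud of a fixed grey bezel ring 116 mm across, so it cannot be gripped. Axes as for the warmer. The start button is 117 mm off in -x, the container about 220 mm off in +y
- dial_mark (a point): a point on the dial's top face, 33 mm from its centre, on the white pointer line; turns with the dial. 33 mm out is a good radius to stroke at: the dial turns by friction on its top. The dial is sprung: it starts to sink at about 3 N and gives 4 mm, bottoming at 13 N; pressed 2 to 3 mm down (8 to 11 N) it is held well by friction
- dial (a joint): dial angle in rad, growing clockwise from above. Three sprung notches: 0 = off, 0.6 = first heat (pointer straight to the warmer's front, -x), 1.2 = second heat; it starts in the notch at 0 or at 0.6. Stops just beyond 0 and 1.2. Crests at 0.3 and 0.9: 0.05 or more past a crest the freed dial snaps into the notch by itself. Stiffest point: about 0.05 N m (1.5 N at 33 mm)
- start_top (a point): centre of the top of the start button: a round steel push button 32 mm across in a grey housing on the warmer's top, between the dial and the warmer's front edge; pressed straight down
- start (a joint): travel of the start button in m: 0 up, 0.006 fully down; sprung back, about 5 N fully down
- warmer_top (a point): centre of the top face, 50 mm above the counter, of the lunch warmer: a fixed aluminium box 240 mm (x) by 400 mm (y) by 50 mm. Axes: x from its front edge to its back, y to its left, z up. Controls on a black strip on its -y half, a round warming zone on its +y half
- container: bystander: open round glass container 120 mm across the rim, 58 mm high, standing on the warming zone; origin at the centre of its underside
- lid: bystander: round pink silicone lid, 126 mm across, 8 mm thick, lying on the counter on the warmer's -y side; origin at the centre of its underside
- spoon: bystander: wooden spoon 260 mm long lying on the counter beyond the warmer (+x side); its length is its x axis
- plate: bystander: flat steel lunch plate 200 mm across, 8 mm high, on the counter on the warmer's +y side; origin at the centre of its underside

How it is judged:
By the outcome, as a careful person would: the job done as asked, in the order asked, and still so for the second after the job is handed in, with the robot touching nothing.
It also fails if it takes over 38 s, if anything falls off the work surface, if the arm or the gripper's body presses on something with over 40 N, if the wrist force passes 120 N, or if a joint passes its speed limit or range.

## Working session

There is one attempt and no reset: what is moved stays moved. The work goes in short steps, Python scripts to look and compute and a tool call to move; the robot and the scene stay as the last step left them, time stands still between calls to the robot, and variables do not carry over. Pictures are saved under pics/ and viewed, and the job is handed in when it is done.

Besides the shell and the picture viewer there is one more tool, called after "Request:" as name(argument=value, ...), one argument or row to a line, values as JSON. arm_command: Moves the arm, as the interface text tells. Shifts and turns lie within -1 to 1; 1 stands for 0.1 m of shift or pi/4 rad of turn. Its arguments: {"type":"object","properties":{"moves":{"type":"string"},"gripper":{"type":"number"},"newtons":{"type":"number"}},"required":["moves"]}

```bash
mkdir -p pics; ls; python3 - <<'E'
from bench import env
import cv2,pickle
s=env.sense();print(s)
for n in("scene","top"):
    d=env.get_image(n);pickle.dump(d,open(n+"0.pkl","wb"));cv2.imwrite(f"pics/{n}0.png",d["image"][:,:,::-1])
    print({k:v for k,v in d.items() if k!="image"})
E
```

```text
pics
{'time_s': 0.0, 'joint_pos': array([-1.28001075,  0.46837463, -0.01161346,  1.60361529,  0.00601195,
        1.07141516, -0.05628113]), 'joint_velocities': array([-3.86094028e-05, -9.24940165e-04, -7.78323440e-04, -1.23108331e-04,
       -2.08770232e-03,  6.33122394e-04, -1.48271920e-03]), 'joint_torque': array([ 1.49142412e-03, -5.20585692e+01, -1.21924805e-02, -2.43739414e+01,
       -5.66865597e-02,  1.75340229e-02,  1.48089348e-04]), 'position': array([0.21281252, 0.6134993 , 0.18484551]), 'orientation': array([-5.21897056e-01, -3.09776924e+00,  2.78044802e-03]), 'contact_force': array([-0.47746419,  0.09482424, -0.11606436]), 'ft_torque': array([0.02624268, 0.02640059, 0.00399927]), 'width': 0.09180008448912988}
{'fx': 486.76547942335054, 'fy': 486.76547942335054, 'cx': 274.09119916224654, 'cy': 206.17358750847512, 'distortion': array([-0.1239293,  0.       ,  0.       ,  0.       ,  0.       ]), 'extrinsics': array([[ 0.22020265,  0.68110182, -0.69829156,  1.4014001 ],
       [ 0.97545017, -0.15579858,  0.15563989, -0.13894922],
       [-0.00278622, -0.71542093, -0.69868815,  0.87891976],
       [ 0.        ,  0.        ,  0.        ,  1.        ]])}
{'fx': 388.50157517047927, 'fy': 388.50157517047927, 'cx': 279.16158947485405, 'cy': 208.6410868233764, 'distortion': array([-0.01600341,  0.        ,  0.        ,  0.        ,  0.        ]), 'extrinsics': array([[-0.07543712, -0.97638759,  0.20242656,  0.35076869],
       [-0.99714559,  0.0732248 , -0.01840669,  0.06172291],
       [ 0.00314942, -0.2032373 , -0.97912445,  1.22409566],
       [ 0.        ,  0.        ,  0.        ,  1.        ]])}
```

View pics/scene0.png

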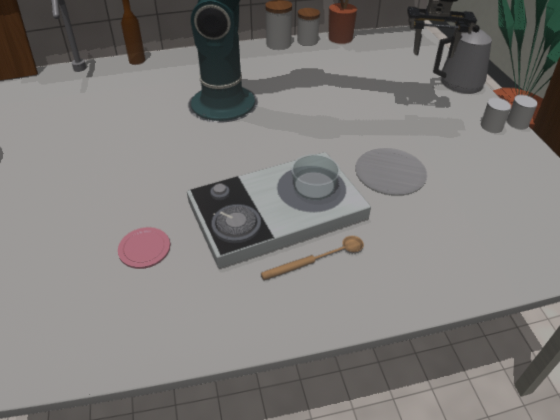

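View pics/top0.png

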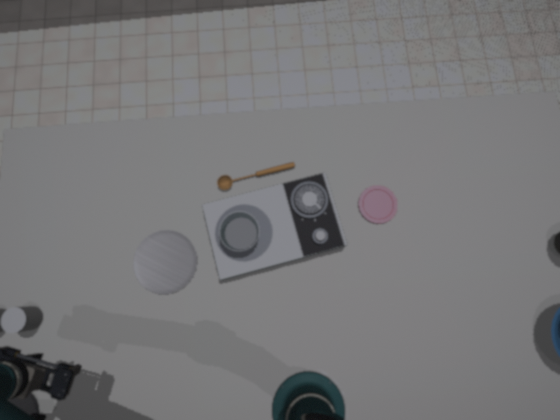

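The scene view shows the dial near (236,222) and the button near (220,190). In the top view they are near (310,199) and (320,236). I'll enlarge both.

```bash
python3 - <<'E'
import cv2,pickle,numpy as np
a=pickle.load(open("scene0.pkl","rb"))["image"][165:265,180:280,::-1]
b=pickle.load(open("top0.pkl","rb"))["image"][165:265,265:365,::-1]
f=lambda i:cv2.resize(i,(400,400),interpolation=cv2.INTER_CUBIC)
cv2.imwrite("pics/z0.png",np.hstack([f(a),f(b)]))
E
```

```text
(no output)
```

View pics/z0.png

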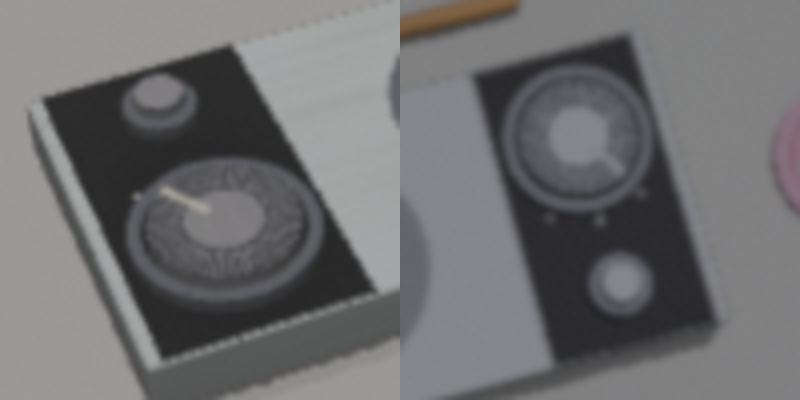

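```bash
cat > h.py <<'E'
import cv2,pickle,numpy as np
def ray(d,p):
    K=np.array([[d["fx"],0,d["cx"]],[0,d["fy"],d["cy"]],[0,0,1]])
    q=cv2.undistortPoints(np.array([[p]],float),K,np.array(d["distortion"]))[0,0]
    E=d["extrinsics"]; return E[:3,3],E[:3,:3]@np.array([q[0],q[1],1])
def plane(d,p,z):
    o,r=ray(d,p); return o+r*(z-o[2])/r[2]
def tri(d1,p1,d2,p2):
    A=[];b=[]
    for d,p in((d1,p1),(d2,p2)):
        o,r=ray(d,p); r=r/np.linalg.norm(r); P=np.eye(3)-np.outer(r,r);A.append(P);b.append(P@o)
    A=np.vstack(A);b=np.hstack(b);x=np.linalg.lstsq(A,b,rcond=None)[0];return x,np.linalg.norm(A@x-b)
E
python3 - <<'E'
from h import *
S=pickle.load(open("scene0.pkl","rb"));T=pickle.load(open("top0.pkl","rb"))
fs=lambda u,v:((u+.5)/4-.5+180,(v+.5)/4-.5+165)
ft=lambda u,v:((u-400+.5)/4-.5+265,(v+.5)/4-.5+165)
for n,s,t,z in(("dial",(223,219),(578,137),.068),("btn",(158,92),(622,281),.068)):
    print(n,tri(S,fs(*s),T,ft(*t)),plane(S,fs(*s),z),plane(T,ft(*t),z))
print("markend",plane(S,fs(164,190),.068),plane(T,ft(618,170),.068), "markin",plane(S,fs(208,211),.068))
for t in((548,217),(600,220),(640,192)):print("tick",plane(T,ft(*t),.05))
# strip corners
for t in((474,74),(632,38),(552,362),(714,322)):print("strip",plane(T,ft(*t),.05))
for t in((232,46),(374,292),(160,362),(46,100)):print("stripS",plane(S,fs(*t),.05))
# bezel outline by dark strip hole: ellipse fit of grey in top
for n,d,(c),zz in(("S",S,fs(223,225),.062),("T",T,ft(578,137),.062)):
    g=cv2.cvtColor(d["image"],cv2.COLOR_RGB2GRAY)
    print(n,g[int(c[1]),int(c[0])-32:int(c[0])+32])
E
```

```text
dial (array([ 0.613323  , -0.0546365 ,  0.06739395]), np.float64(0.0013508710458791655)) [ 0.61369676 -0.05563297  0.068     ] [ 0.61333112 -0.05363013  0.068     ]
btn (array([ 0.49995182, -0.07667379,  0.07134111]), np.float64(0.0008808512897671771)) [ 0.4960576  -0.07702639  0.068     ] [ 0.50047288 -0.0764535   0.068     ]
markend [ 0.58241495 -0.08570989  0.068     ] [ 0.58538614 -0.08164346  0.068     ] markin [ 0.60533047 -0.06310595  0.068     ]
tick [ 0.55634388 -0.02670974  0.05      ]
tick [ 0.55102232 -0.06631529  0.05      ]
tick [ 0.57052207 -0.09912188  0.05      ]
strip [0.67389967 0.02112961 0.05      ]
strip [ 0.69388787 -0.10510287  0.05      ]
strip [ 0.44557517 -0.0200593   0.05      ]
strip [ 0.4663947  -0.14514919  0.05      ]
stripS [ 0.44244275 -0.02225423  0.05      ]
stripS [0.67288799 0.02087532 0.05      ]
stripS [ 0.69750061 -0.10616806  0.05      ]
stripS [ 0.4674049  -0.14624735  0.05      ]
S [154 114  57  42  43  43  41  44  59  85  93  88  74  68  84  85  86  89
  90  96 100  94  98 123 125 125 125 126 127 126 125 124 123 124 125 125
 126 125 125 124 123 122 113  99  92  93  91  88  86  85  87  86  69  57
  79  93  93  77  48  45  73 124 160 164]
T [135 134 135 134 134 134 134 133 127 110  79  53  51  67  84  88  79  75
  83  89  92  94  94  95 103 119 131 134 135 134 134 135 133 135 134 134
 134 134 131 122 105  96  96  95  92  89  83  76  81  89  83  69  77 103
 124 129 127 128 128 129 129 128 128 128]
```

The pointer sits at azimuth 225° and the front is at about 191°, so the dial is at 0 (off) and the goal is 0.6. The dial centre is at about (0.6134, -0.0546) and the button at about (0.500, -0.0767, 0.071). I'll press at the radius lying along the tool's x azimuth, which needs no turn first. So I'm shutting the gripper and travelling there.

Request:
arm_command(
  moves="-0.33 -0.3 0 0 0 0;-0.67 -0.6 0 0 0 0;-1 -0.9 0 0 0 0",
  gripper=1,
  newtons=10,
)

```text
time_s: 0.35
position: [0.2734, 0.5032, 0.1849]
orientation: [-0.519, -3.098, 0.002]
contact_force: [0.8, -0.0, -0.3]
width: 0.0737
```

Request:
arm_command(
  moves="-0.33 -0.3 0 0 0 0;-0.67 -0.6 0 0 0 0;-1 -0.9 0 0 0 0",
)

```text
time_s: 0.6
position: [0.3343, 0.3932, 0.1855]
orientation: [-0.522, -3.098, 0.001]
contact_force: [0.2, -0.1, 0.6]
width: 0.0542
```

Request:
arm_command(
  moves="-0.33 -0.3 0 0 0 0;-0.67 -0.6 0 0 0 0;-1 -0.9 0 0 0 0",
)

```text
time_s: 0.85
position: [0.3946, 0.2838, 0.1857]
orientation: [-0.522, -3.098, -0.0]
contact_force: [2.0, -0.2, -0.9]
width: 0.0339
```

Request:
arm_command(
  moves="-0.33 -0.3 0 0 0 0;-0.67 -0.6 0 0 0 0;-1 -0.9 0 0 0 0",
)

```text
time_s: 1.1
position: [0.455, 0.1744, 0.1858]
orientation: [0.522, 3.098, 0.0]
contact_force: [0.6, 0.5, -1.0]
width: 0.014
```

Request:
arm_command(
  moves="-0.33 -0.3 0 0 0 0;-0.67 -0.6 0 0 0 0;-1 -0.9 0 0 0 0;-1 -0.9 0 0 0 0;-1 -0.9 0 0 0 0",
)

```text
time_s: 1.52
position: [0.5205, 0.0548, 0.1856]
orientation: [0.532, 3.096, -0.002]
contact_force: [0.2, -0.1, 0.2]
width: 0.0004
```

Request:
arm_command(
  moves="-0.3 -0.24 0 0 0 0;-0.6 -0.48 0 0 0 0;-0.91 -0.72 0 0 0 0;-0.91 -0.72 0.3 0 0 0;-0.91 -0.72 0.6 0 0 0;-0.91 -0.72 0.9 0 0 0;-0.91 -0.72 0.9 0 0 0;-0.91 -0.72 0.9 0 0 0",
)

```text
time_s: 2.18
position: [0.5804, -0.0372, 0.0946]
orientation: [-0.518, -3.094, -0.0]
contact_force: [0.4, -0.1, 1.3]
width: 0.0007
```

```bash
python3 - <<'E'
from bench import env
import cv2,pickle,numpy as np
print(env.sense())
o=[]
for n,(x,y) in(("scene",(170,120)),("top",(245,145))):
    d=env.get_image(n);pickle.dump(d,open(n+"1.pkl","wb"))
    o.append(cv2.resize(d["image"][y:y+140,x:x+140,::-1],(400,400),interpolation=cv2.INTER_CUBIC))
cv2.imwrite("pics/z1.png",np.hstack(o))
E
```

```text
{'time_s': 2.1833, 'joint_pos': array([-0.24552421,  0.47324799,  0.32527152,  1.86349265, -0.19750759,
        0.84026299,  1.41857159]), 'joint_velocities': array([-0.00096647, -0.04659346,  0.02299276, -0.04650835,  0.00409843,
        0.00204922,  0.00243145]), 'joint_torque': array([ 1.12320248e-01, -4.42802167e+01,  3.71026866e+00, -1.87281024e+01,
       -2.54831248e-02,  6.06263964e-02,  1.98677141e-02]), 'position': array([ 0.58044115, -0.03719336,  0.09461411]), 'orientation': array([-5.17929232e-01, -3.09442068e+00, -2.32422902e-05]), 'contact_force': array([ 0.41132346, -0.09976916,  1.30887742]), 'ft_torque': array([-0.01915764, -0.03731379,  0.00301113]), 'width': 0.0006757671544952143}
```

View pics/z1.png

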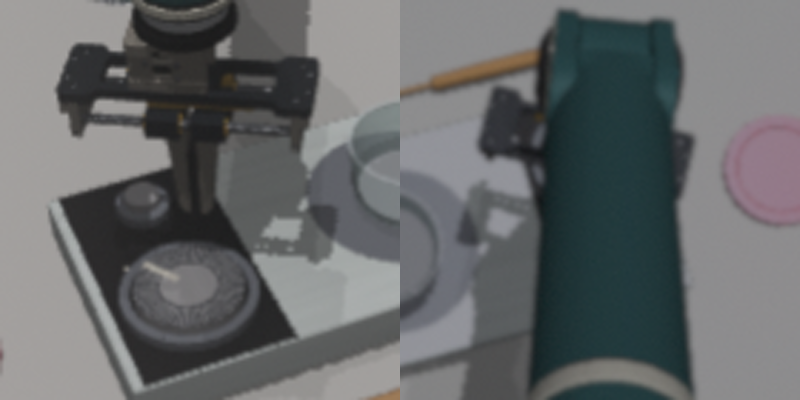

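The scene view shows the shut fingertips near crop (195,212), just in front of and above the dial, with the pointer unchanged. The arm hides the dial in the top view. Next I check the TCP projection and how far the tool still has to settle.

Request:
arm_command(
  moves="0 0 0 0 0 0;0 0 0 0 0 0",
)

```text
time_s: 2.45
position: [0.5832, -0.0388, 0.0977]
orientation: [0.521, 3.095, 0.002]
contact_force: [-0.9, 1.0, 0.1]
width: 0.0008
```

```bash
python3 - <<'E'
from h import *
d=pickle.load(open("scene1.pkl","rb"))
E=np.linalg.inv(d["extrinsics"]);K=np.array([[d["fx"],0,d["cx"]],[0,d["fy"],d["cy"]],[0,0,1]])
for p in ((.5804,-.0372,.0946),(.6134,-.0546,.068)):
    q=cv2.projectPoints(np.array([p]),cv2.Rodrigues(E[:3,:3])[0],E[:3,3],K,d["distortion"])[0][0,0]
    print(q,(q-[170,120]+.5)*400/140)
E
```

```text
[240.14540702 200.21936198] [201.84402005 230.62674853]
[235.79243063 219.2146873 ] [189.40694465 284.89910656]
```

```bash
python3 - <<'E'
from bench import env
from h import *
for i in range(2):
    s=env.sense();print(s["position"],s["contact_force"],np.abs(s["joint_velocities"]).max())
    d=env.get_image("scene")
pickle.dump(d,open("scene2.pkl","wb"))
E=np.linalg.inv(d["extrinsics"]);K=np.array([[d["fx"],0,d["cx"]],[0,d["fy"],d["cy"]],[0,0,1]])
q=cv2.projectPoints(s["position"][None],cv2.Rodrigues(E[:3,:3])[0],E[:3,3],K,d["distortion"])[0][0,0];print(q)
im=cv2.resize(d["image"][170:245,200:275,::-1],(600,600),interpolation=cv2.INTER_CUBIC)
c=((q-[200,170]+.5)*8).astype(int);cv2.circle(im,tuple(int(v) for v in c),3,(0,0,255),-1)
cv2.imwrite("pics/z2.png",im)
E
```

```text
[ 0.58324255 -0.03879798  0.09772811] [-0.89587118  0.96656059  0.11867198] 0.0063509459812018144
[ 0.58301042 -0.03889126  0.09744839] [ 0.11778096 -0.13753844 -0.3079189 ] 0.006391461113224141
[239.55910746 200.1996381 ]
```

View pics/z2.png

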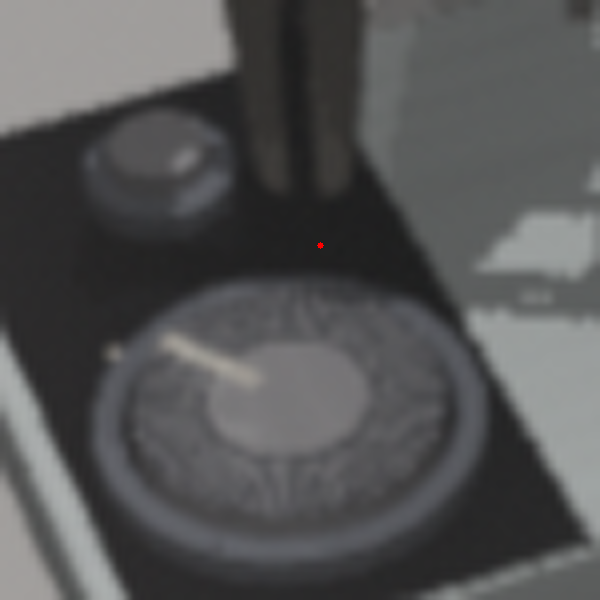

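```bash
python3 - <<'E'
from h import *
d=pickle.load(open("scene2.pkl","rb"))
im=d["image"][180:215,220:265,::-1].astype(float)
im=np.clip((im-15)*4,0,255).astype(np.uint8)
cv2.imwrite("pics/z3.png",cv2.resize(im,(720,560),interpolation=cv2.INTER_CUBIC))
E
```

```text
(no output)
```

View pics/z3.png

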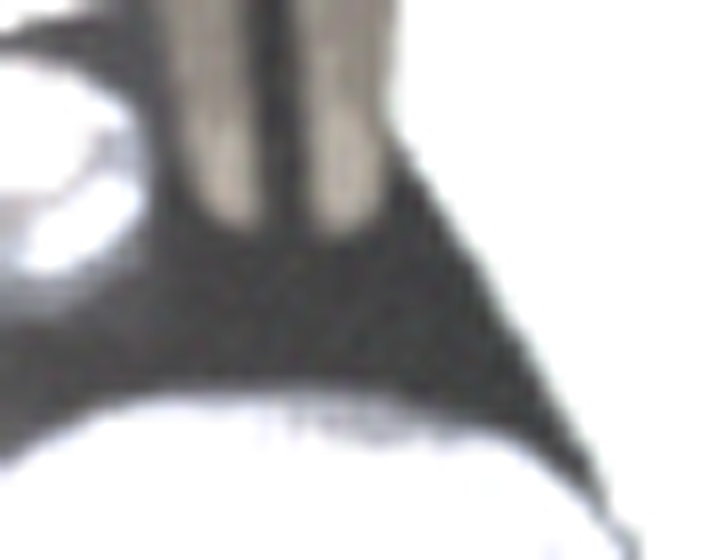

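Request:
arm_command(
  moves="-0.3 0.05 0 0 0 0;-0.6 0.1 0 0 0 0;-0.6 0.1 0 0 0 0;-0.6 0.1 0 0 0 0;-0.6 0.1 0 0 0 0",
)

```text
time_s: 2.97
position: [0.6412, -0.0495, 0.0957]
orientation: [-0.522, -3.097, 0.0]
contact_force: [0.1, 0.4, -0.2]
width: 0.0005
```

```bash
python3 - <<'E'
from bench import env
from h import *
s=env.sense();print(s["position"],s["contact_force"],np.abs(s["joint_velocities"]).max())
d=env.get_image("scene")
pickle.dump(d,open("scene3.pkl","wb"))
E=np.linalg.inv(d["extrinsics"]);K=np.array([[d["fx"],0,d["cx"]],[0,d["fy"],d["cy"]],[0,0,1]])
q=cv2.projectPoints(s["position"][None],cv2.Rodrigues(E[:3,:3])[0],E[:3,3],K,d["distortion"])[0][0,0];print(q)
im=d["image"][170:245,200:275,::-1].astype(float)*1.7
im=cv2.resize(np.clip(im,0,255).astype(np.uint8),(600,600),interpolation=cv2.INTER_CUBIC)
c=((q-[200,170]+.5)*8).astype(int);cv2.circle(im,tuple(int(v) for v in c),3,(0,0,255),-1)
cv2.imwrite("pics/z4.png",im)
E
```

```text
[ 0.64119933 -0.04948827  0.09573271] [ 0.06259115  0.37759983 -0.18340377] 0.01677455234181825
[239.3678112 218.9118269]
```

View pics/z4.png

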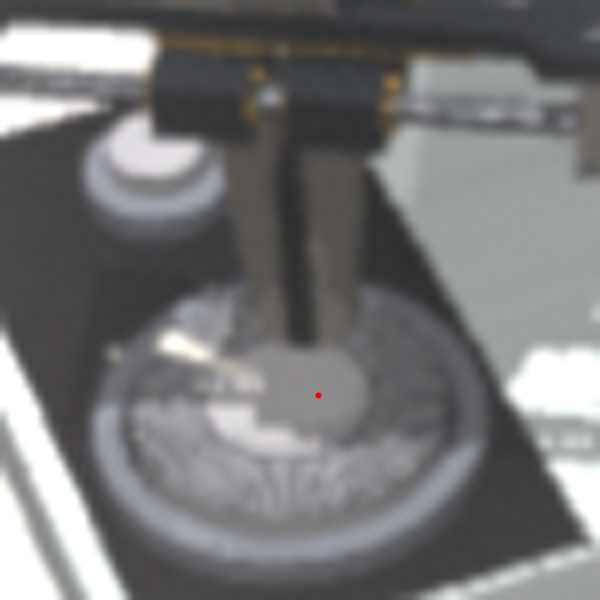

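The fingertips end at zoom (302,348), but the reported TCP projects to (318,395). That is about 6 px, or 15-18 mm along some direction. I'll check it against the start images, where both cameras see the gripper.

```bash
python3 - <<'E'
from h import *
o=[]
p=np.array([[0.21281252, 0.6134993 , 0.18484551]])
for n,(x,y,w) in(("scene",(390,0,100)),("top",(0,320,100))):
    d=pickle.load(open(n+"0.pkl","rb"))
    E=np.linalg.inv(d["extrinsics"]);K=np.array([[d["fx"],0,d["cx"]],[0,d["fy"],d["cy"]],[0,0,1]])
    q=cv2.projectPoints(p,cv2.Rodrigues(E[:3,:3])[0],E[:3,3],K,d["distortion"])[0][0,0];print(n,q)
    im=np.clip(d["image"][y:y+w,x:x+w,::-1].astype(float)*1.7,0,255).astype(np.uint8)
    im=cv2.resize(im,(400,400),interpolation=cv2.INTER_CUBIC)
    c=((q-[x,y]+.5)*4).astype(int);cv2.circle(im,tuple(int(v) for v in c),3,(0,0,255),-1)
    o.append(im)
cv2.imwrite("pics/z5.png",np.hstack(o))
E
```

```text
scene [431.27767752  63.55794597]
top [ 65.35337939 360.73584122]
```

View pics/z5.png

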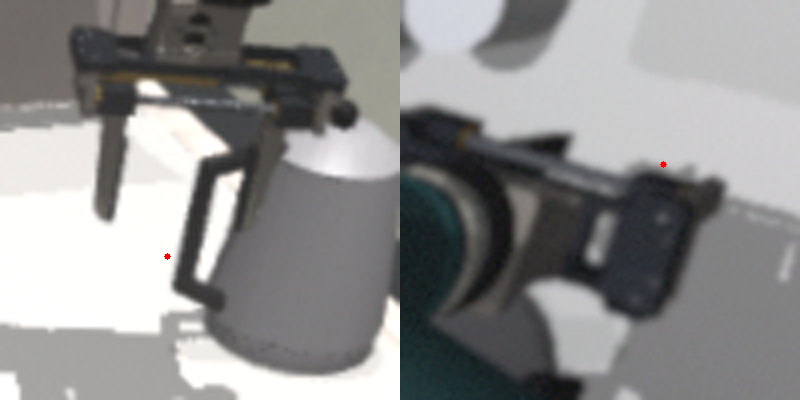

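Request:
arm_command(
  moves="0 0 0.1 0 0 0;0 0 0.18 0 0 0;0 0 0.2 0 0 0;0 0 0.2 0 0 0;0 0 0.2 0 0 0",
)

```text
time_s: 3.43
position: [0.6416, -0.0495, 0.0754]
orientation: [-0.522, -3.097, 0.0]
contact_force: [-0.2, 0.3, -0.7]
width: 0.0007
```

Request:
arm_command(
  moves="0 0 0.02 0 0 0;0 0 0.02 0 0 0;0 0 0.02 0 0 0",
)

```text
time_s: 3.68
position: [0.642, -0.0495, 0.0739]
orientation: [0.522, 3.098, 0.0]
contact_force: [0.1, 0.3, 1.1]
width: 0.0003
```

```bash
cat > look.py <<'E'
from bench import env
from h import *
import sys
def go(name):
    s=env.sense();print(s["time_s"],s["position"],s["contact_force"],np.abs(s["joint_velocities"]).max(),env.grip_depth)
    d=env.get_image("scene");pickle.dump(d,open(name+".pkl","wb"))
    E=np.linalg.inv(d["extrinsics"]);K=np.array([[d["fx"],0,d["cx"]],[0,d["fy"],d["cy"]],[0,0,1]])
    q=cv2.projectPoints(s["position"][None],cv2.Rodrigues(E[:3,:3])[0],E[:3,3],K,d["distortion"])[0][0,0];print(q)
    im=d["image"][170:245,200:275,::-1].astype(float)*1.7
    im=cv2.resize(np.clip(im,0,255).astype(np.uint8),(600,600),interpolation=cv2.INTER_CUBIC)
    c=((q-[200,170]+.5)*8).astype(int);cv2.circle(im,tuple(int(v) for v in c),3,(0,0,255),-1)
    cv2.imwrite(f"pics/{name}.png",im)
go(sys.argv[1])
E
python3 look.py a1
```

```text
3.6833 [ 0.64201621 -0.04951414  0.07389971] [0.11804571 0.27355888 1.12484904] 0.001826443478161393 0.0187
[239.92648218 225.85277147]
```

View pics/a1.png

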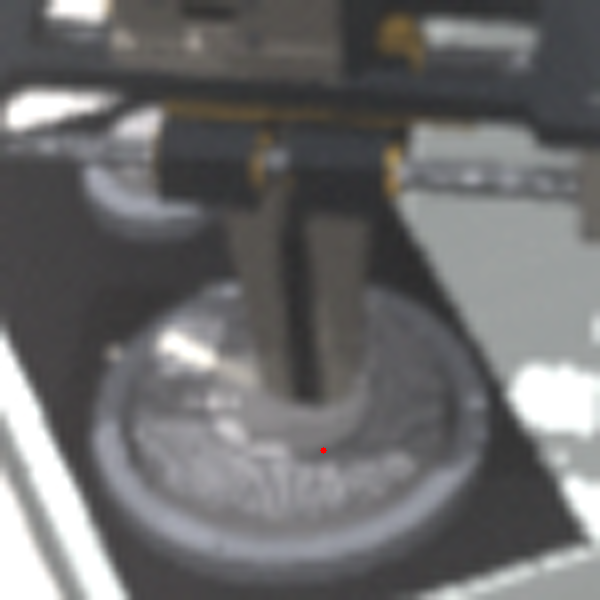

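Request:
arm_command(
  moves="0 0 0.03 0 0 0;0 0 0.03 0 0 0;0 0 0.03 0 0 0",
)

```text
time_s: 3.98
position: [0.6418, -0.0495, 0.0706]
orientation: [-0.522, -3.098, 0.0]
contact_force: [-0.5, -0.2, -0.5]
width: 0.0008
```

Request:
arm_command(
  moves="0 0 0.03 0 0 0;0 0 0.03 0 0 0;0 0 0.03 0 0 0",
)

```text
time_s: 4.23
position: [0.6418, -0.0494, 0.0675]
orientation: [-0.522, -3.098, 0.0]
contact_force: [-1.0, -0.3, 1.1]
width: 0.0001
```

Request:
arm_command(
  moves="0 0 0.02 0 0 0;0 0 0.02 0 0 0;0 0 0.02 0 0 0",
)

```text
time_s: 4.48
position: [0.6419, -0.0495, 0.0657]
orientation: [-0.522, -3.098, 0.0]
contact_force: [0.5, 0.3, -0.1]
width: 0.0005
```

```bash
python3 look.py a2
```

```text
4.4833 [ 0.64187322 -0.04947842  0.06567157] [ 0.54510251  0.30861188 -0.13829364] 0.002097678295164656 0.0187
[240.11932697 228.27670018]
```

View pics/a2.png

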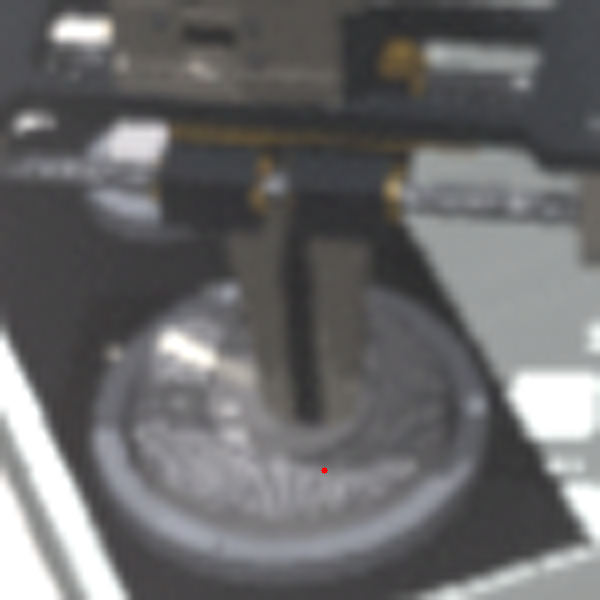

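There's no contact at a reported z of 0.0657, so the reported TCP reads lower than the real tip. I keep going down by force.

Request:
arm_command(
  moves="0 0 0.03 0 0 0;0 0 0.03 0 0 0;0 0 0.03 0 0 0",
)

```text
time_s: 4.78
position: [0.6418, -0.0494, 0.0625]
orientation: [-0.522, -3.098, 0.0]
contact_force: [-0.3, 0.1, 0.1]
width: 0.0003
```

Request:
arm_command(
  moves="0 0 0.02 0 0 0;0 0 0.02 0 0 0;0 0 0.02 0 0 0",
)

```text
time_s: 5.03
position: [0.6418, -0.0495, 0.0606]
orientation: [-0.522, -3.098, 0.0]
contact_force: [-0.1, 0.4, 1.3]
width: 0.0006
```

Request:
arm_command(
  moves="0 0 0.02 0 0 0;0 0 0.02 0 0 0;0 0 0.02 0 0 0",
)

```text
time_s: 5.28
position: [0.6418, -0.0495, 0.0586]
orientation: [-0.522, -3.098, 0.0]
contact_force: [-0.0, -0.6, -0.3]
width: 0.0005
```

Request:
arm_command(
  moves="0 0 0.02 0 0 0;0 0 0.02 0 0 0;0 0 0.02 0 0 0",
)

```text
time_s: 5.53
position: [0.6419, -0.0495, 0.0566]
orientation: [-0.522, -3.098, 0.0]
contact_force: [-0.2, -0.5, -0.4]
width: 0.0005
```

```bash
python3 look.py a3
```

```text
5.5333 [ 0.64185099 -0.04945735  0.05663472] [-0.24567267 -0.4705011  -0.35890404] 0.002200183575712508 0.0187
[240.3313349  230.95247176]
```

View pics/a3.png

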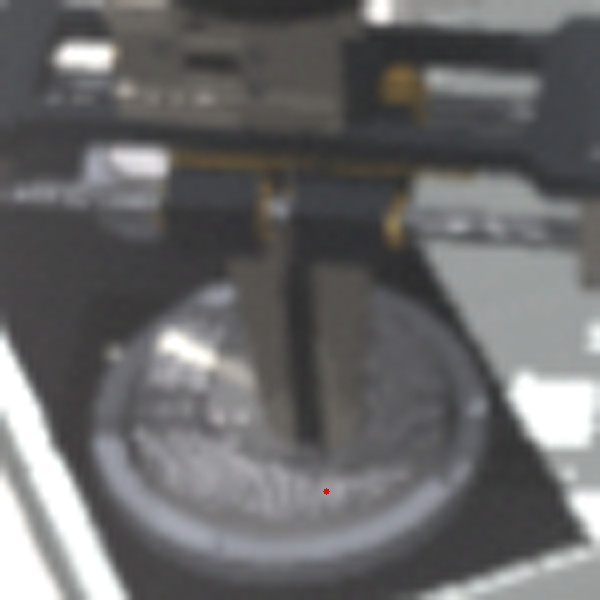

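Request:
arm_command(
  moves="0 0 0.02 0 0 0;0 0 0.02 0 0 0;0 0 0.02 0 0 0",
)

```text
time_s: 5.83
position: [0.6418, -0.0495, 0.0547]
orientation: [-0.522, -3.098, 0.0]
contact_force: [-0.3, -0.8, -0.7]
width: 0.0003
```

Request:
arm_command(
  moves="0 0 0.015 0 0 0;0 0 0.015 0 0 0;0 0 0.015 0 0 0",
)

```text
time_s: 6.08
position: [0.6419, -0.0495, 0.0532]
orientation: [-0.522, -3.098, 0.0]
contact_force: [-1.1, -0.7, -0.1]
width: 0.0004
```

Request:
arm_command(
  moves="0 0 0.015 0 0 0;0 0 0.015 0 0 0;0 0 0.015 0 0 0",
)

```text
time_s: 6.33
position: [0.6419, -0.0495, 0.0517]
orientation: [-0.522, -3.098, 0.0]
contact_force: [-0.8, -0.5, 0.1]
width: 0.0004
```

Request:
arm_command(
  moves="0 0 0.015 0 0 0;0 0 0.015 0 0 0;0 0 0.015 0 0 0",
)

```text
time_s: 6.58
position: [0.6419, -0.0494, 0.0502]
orientation: [-0.522, -3.098, -0.0]
contact_force: [1.1, 0.6, 0.9]
width: 0.0004
```

```bash
python3 look.py a4
```

```text
6.5833 [ 0.64186891 -0.04942393  0.05017977] [1.10043393 0.60606889 0.89570609] 0.0026815808418803088 0.0187
[240.49179723 232.85419937]
```

View pics/a4.png

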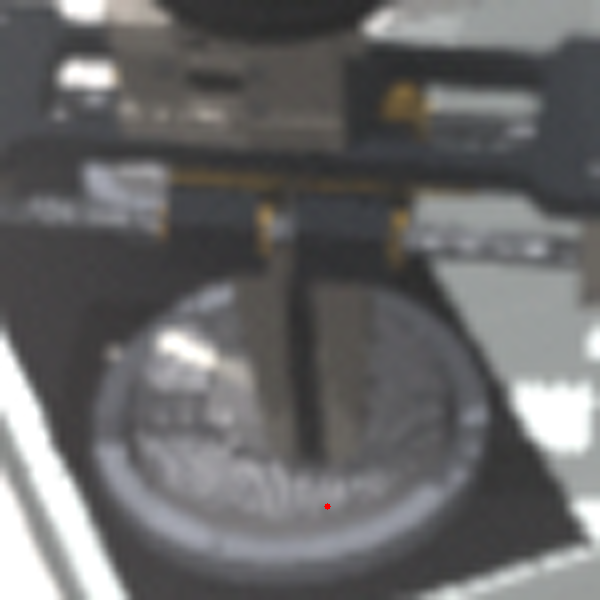

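Request:
arm_command(
  moves="0 0 0.015 0 0 0;0 0 0.015 0 0 0;0 0 0.015 0 0 0",
)

```text
time_s: 6.88
position: [0.6419, -0.0494, 0.0487]
orientation: [-0.522, -3.098, -0.0]
contact_force: [-0.3, -0.4, -0.4]
width: 0.0004
```

Request:
arm_command(
  moves="0 0 0.01 0 0 0;0 0 0.01 0 0 0;0 0 0.01 0 0 0",
)

```text
time_s: 7.13
position: [0.6419, -0.0494, 0.0477]
orientation: [-0.522, -3.098, 0.0]
contact_force: [0.0, -0.6, -0.3]
width: 0.0004
```

```bash
python3 - <<'E'
from h import *
d=pickle.load(open("a4.pkl","rb"))
for z in(.06,.068,.075):print(plane(d,(200+311/8-.5,170+463/8-.5),z))
E
```

```text
[ 0.63287397 -0.0522957   0.06      ]
[ 0.64038168 -0.05314221  0.068     ]
[ 0.64695092 -0.05388291  0.075     ]
```

Request:
arm_command(
  moves="0 0 0.01 0 0 0;0 0 0.01 0 0 0;0 0 0.01 0 0 0",
)

```text
time_s: 7.38
position: [0.6419, -0.0495, 0.0467]
orientation: [-0.522, -3.098, 0.0]
contact_force: [-1.0, -0.2, 0.3]
width: 0.0002
```

Request:
arm_command(
  moves="0 0 0.01 0 0 0;0 0 0.01 0 0 0;0 0 0.01 0 0 0",
)

```text
time_s: 7.63
position: [0.6419, -0.0495, 0.0457]
orientation: [-0.522, -3.098, 0.0]
contact_force: [-0.3, -0.1, -0.4]
width: 0.0004
```

Request:
arm_command(
  moves="0 0 0.01 0 0 0;0 0 0.01 0 0 0;0 0 0.01 0 0 0",
)

```text
time_s: 7.88
position: [0.6419, -0.0495, 0.0447]
orientation: [-0.522, -3.098, -0.0]
contact_force: [0.3, 0.5, 0.3]
width: -0.0001
```

Request:
arm_command(
  moves="0 0 0.01 0 0 0;0 0 0.01 0 0 0",
)

```text
time_s: 8.05
position: [0.6419, -0.0495, 0.0437]
orientation: [-0.522, -3.098, 0.0]
contact_force: [-0.5, -0.7, 0.2]
width: 0.0009
```

Request:
arm_command(
  moves="0 0 0.01 0 0 0;0 0 0.01 0 0 0",
)

```text
time_s: 8.22
position: [0.6418, -0.0495, 0.0426]
orientation: [-0.522, -3.098, -0.0]
contact_force: [-0.3, -0.1, -0.6]
width: 0.0002
```

```bash
python3 look.py a5
```

```text
8.2167 [ 0.64181793 -0.04945933  0.04262457] [-0.29980789 -0.05461082 -0.57114773] 0.003340126218572371 0.0187
[240.64115689 235.04331976]
```

View pics/a5.png

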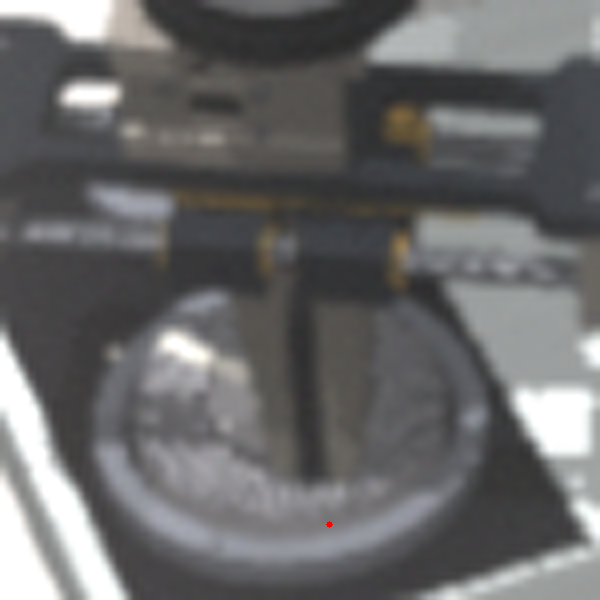

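Request:
arm_command(
  moves="0 0 0.01 0 0 0;0 0 0.01 0 0 0",
)

```text
time_s: 8.43
position: [0.6419, -0.0495, 0.0416]
orientation: [-0.522, -3.098, 0.0]
contact_force: [-0.7, 0.5, 0.1]
width: 0.0006
```

Request:
arm_command(
  moves="0 0 0.01 0 0 0;0 0 0.01 0 0 0",
)

```text
time_s: 8.6
position: [0.6418, -0.0495, 0.0406]
orientation: [-0.522, -3.098, -0.0]
contact_force: [-0.5, -0.9, -0.3]
width: 0.0004
```

```bash
python3 look.py a6; python3 - <<'E'
from bench import env
from h import *
s=env.sense();print(s["joint_pos"],s["joint_torque"],s["ft_torque"])
d=env.get_image("top");x,y=245,145
cv2.imwrite("pics/t6.png",cv2.resize(d["image"][y:y+140,x-60:x+140,::-1],(800,560),interpolation=cv2.INTER_CUBIC))
E
```

```text
8.6 [ 0.64183172 -0.04946154  0.04061793] [-0.53363316 -0.93556295 -0.29461574] 0.002855044168052345 0.0187
[240.68569743 235.62921174]
[-0.19289052  0.63591314  0.30139581  1.73417679 -0.24615137  0.80882005
  1.46090046] [ 5.95003672e-03 -5.46212626e+01  5.03174588e+00 -1.94286221e+01
  1.17148814e-02  7.07821059e-02  1.53904468e-03] [0.00668254 0.00342589 0.05553812]
```

View pics/a6.png

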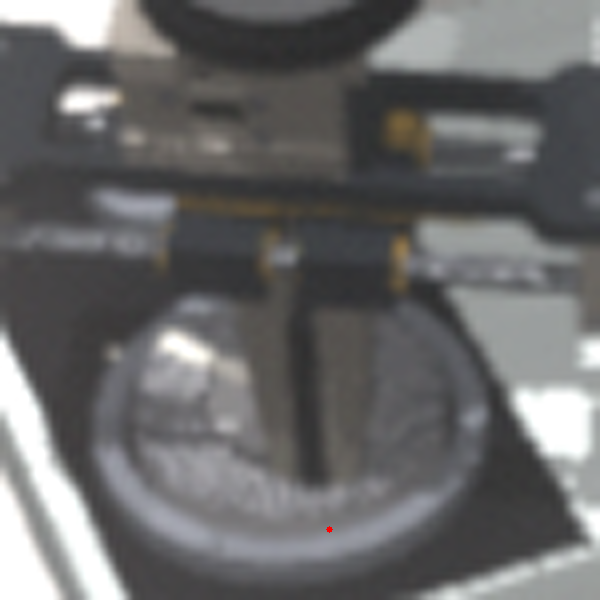

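View pics/t6.png

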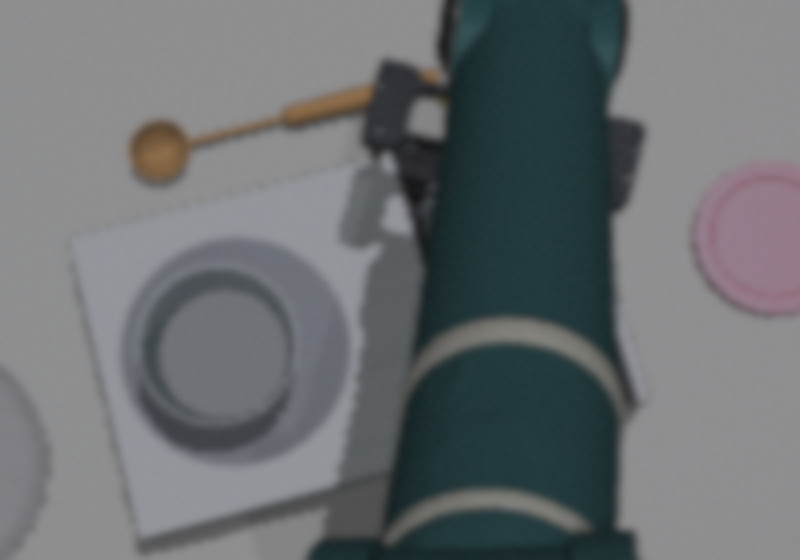

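Request:
arm_command(
  moves="0 0 0.01 0 0 0;0 0 0.01 0 0 0",
)

```text
time_s: 8.87
position: [0.6419, -0.0494, 0.0396]
orientation: [-0.522, -3.098, -0.0]
contact_force: [-0.7, 0.2, 0.8]
width: -0.0001
```

Request:
arm_command(
  moves="0 0 0.01 0 0 0;0 0 0.01 0 0 0",
)

```text
time_s: 9.03
position: [0.6421, -0.0495, 0.039]
orientation: [0.522, 3.098, 0.0]
contact_force: [-0.7, 0.0, 3.4]
width: 0.0005
```

Request:
arm_command(
  moves="0 0 0.01 0 0 0;0 0 0.01 0 0 0",
)

```text
time_s: 9.2
position: [0.6422, -0.0495, 0.0382]
orientation: [0.522, 3.097, 0.0]
contact_force: [-0.9, -0.0, 4.4]
width: 0.0004
```

```bash
python3 look.py a7; python3 - <<'E'
import cv2,numpy as np
cv2.imwrite("pics/cmp.png",np.hstack([cv2.imread("pics/a2.png")[250:550,100:500],cv2.imread("pics/a7.png")[250:550,100:500]]))
E
```

```text
9.2 [ 0.64218294 -0.04950449  0.03823628] [-0.85514399 -0.02398864  4.39373075] 0.002459520554743107 0.0187
[240.74623717 236.42970792]
```

View pics/cmp.png

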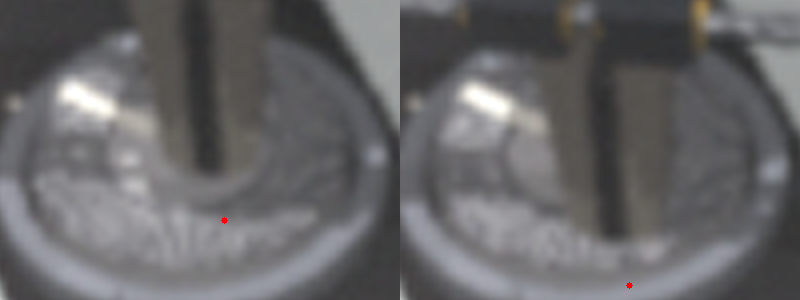

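```bash
python3 - <<'E'
from h import *
d=pickle.load(open("a7.pkl","rb"))
for v in(484,488,492):
  p=plane(d,(200+313/8-.5,170+v/8-.5),.067); r=p-[.6134,-.0546,.067]
  print(p,np.hypot(*r[:2]),np.degrees(np.arctan2(r[1],r[0])))
E
```

```text
[ 0.64765326 -0.05386943  0.067     ] 0.03426104972205096 1.221839847556676
[ 0.6491834  -0.05413295  0.067     ] 0.03578644894856114 0.7477926208229476
[ 0.65071053 -0.05439597  0.067     ] 0.03731108958327048 0.31332121995798345
```

Contact came at a reported z of 0.039. The lateral pose agrees with the image, with a contact radius of about 30-35 mm at azimuth 0-9°, so only z was biased. I'll press about 2 mm more and work out the arc.

Request:
arm_command(
  moves="0 0 0.01 0 0 0;0 0 0.02 0 0 0;0 0 0.02 0 0 0",
)

```text
time_s: 9.5
position: [0.6423, -0.0496, 0.0367]
orientation: [0.522, 3.097, 0.0]
contact_force: [-2.7, -0.1, 8.4]
width: 0.0004
```

```bash
python3 - <<'E'
import numpy as np
a=np.radians(160.87);X=np.array([np.cos(a),np.sin(a)]);Y=np.array([np.sin(a),-np.cos(a)])
r=np.array([.031,.003])
for k in range(1,9):
    t=.07*k;c,s=np.cos(t),np.sin(t);d=np.array([[c,s],[-s,c]])@r-r
    print(round(d@X*10,3),round(d@Y*10,3),0,0,0,round(t/(np.pi/4),3))
E
```

```text
-0.008 -0.02 0 0 0 0.089
-0.015 -0.041 0 0 0 0.178
-0.021 -0.062 0 0 0 0.267
-0.025 -0.083 0 0 0 0.357
-0.027 -0.105 0 0 0 0.446
-0.028 -0.127 0 0 0 0.535
-0.028 -0.148 0 0 0 0.624
-0.026 -0.17 0 0 0 0.713
```

Request:
arm_command(
  moves="-0.01 -0.02 0.003 0 0 0.09;-0.015 -0.04 0.003 0 0 0.18;-0.02 -0.06 0.003 0 0 0.27;-0.025 -0.08 0.003 0 0 0.36",
)

```text
time_s: 9.83
position: [0.6425, -0.057, 0.0367]
orientation: [0.957, 2.991, 0.003]
contact_force: [-0.4, 1.7, 9.0]
width: 0.0009
```

```bash
python3 look.py b1
```

```text
9.8333 [ 0.64253103 -0.05699572  0.03672812] [-0.41339083  1.68015306  9.04015013] 0.6554127801557619 0.0187
[237.63460284 237.50203847]
```

View pics/b1.png

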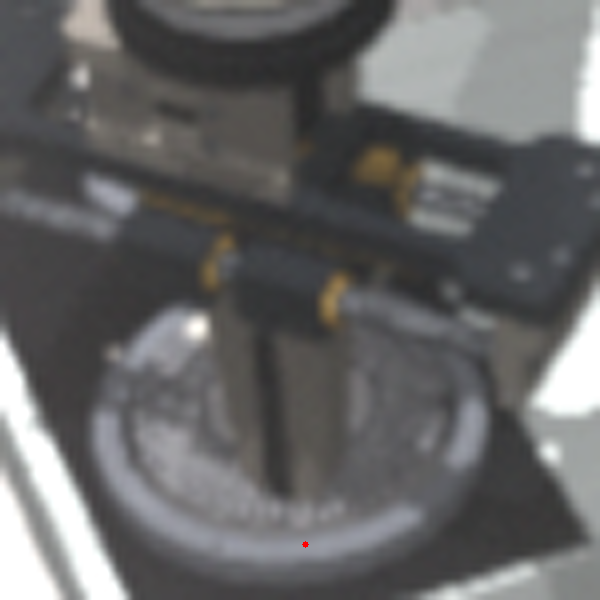

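Request:
arm_command(
  moves="-0.01 -0.02 0 0 0 0.09;-0.015 -0.04 0 0 0 0.18;-0.02 -0.06 0 0 0 0.27;-0.025 -0.08 0 0 0 0.36;-0.025 -0.08 0 0 0 0.36;-0.025 -0.08 0 0 0 0.36",
)

```text
time_s: 10.38
position: [0.6403, -0.0658, 0.0368]
orientation: [1.365, 2.827, 0.002]
contact_force: [-0.5, 0.6, 8.8]
width: 0.0004
```

```bash
python3 look.py b2
```

```text
10.3833 [ 0.64026806 -0.06581124  0.03683073] [-0.4677831   0.6363524   8.75383202] 0.005619767881819763 0.0187
[233.73524972 237.38975853]
```

View pics/b2.png

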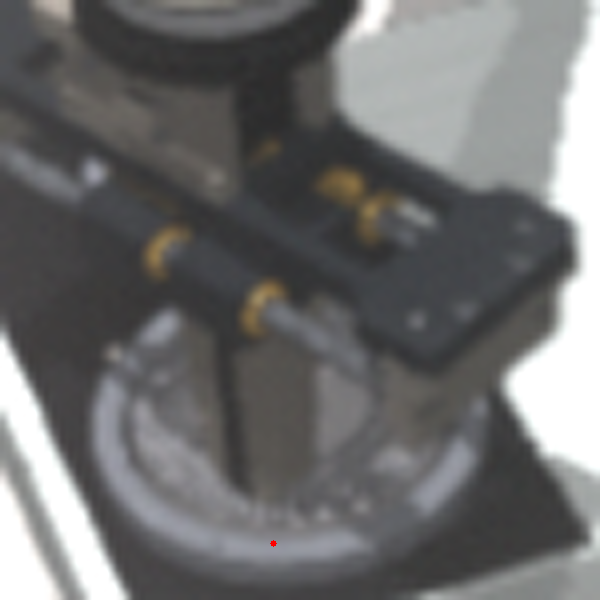

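Tangential force fell to nearly zero, which fits the dial being in the notch. Now I lift straight up and look.

Request:
arm_command(
  moves="0 0 -0.2 0 0 0;0 0 -0.5 0 0 0;0 0 -0.7 0 0 0;0 0 -0.7 0 0 0",
)

```text
time_s: 10.77
position: [0.6421, -0.0664, 0.1098]
orientation: [1.363, 2.823, 0.005]
contact_force: [0.8, -0.3, 0.7]
width: 0.0003
```

```bash
python3 look.py b3
```

```text
10.7667 [ 0.64208144 -0.06638908  0.10976678] [ 0.79358185 -0.33859632  0.70143417] 0.047795804243445726 0.0187
[231.59715514 215.99461392]
```

View pics/b3.png

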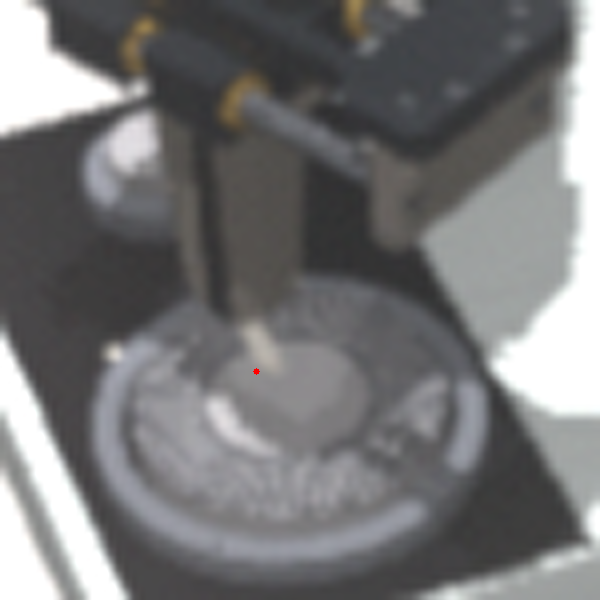

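Request:
arm_command(
  moves="0.27 -0.33 0 0 0 0;0.53 -0.67 0 0 0 0;0.8 -1 0 0 0 0;0.8 -1 0 0 0 0;0.8 -1 0 0 0 0",
)

```text
time_s: 11.23
position: [0.5078, -0.065, 0.1043]
orientation: [-1.365, -2.826, 0.001]
contact_force: [0.4, 0.1, -0.2]
width: 0.0005
```

```bash
python3 look.py b4
```

```text
11.2333 [ 0.50776977 -0.06497904  0.10431818] [ 0.40759757  0.13412006 -0.150691  ] 0.11410616431917762 0.0187
[223.51927805 178.91465705]
```

View pics/b4.png

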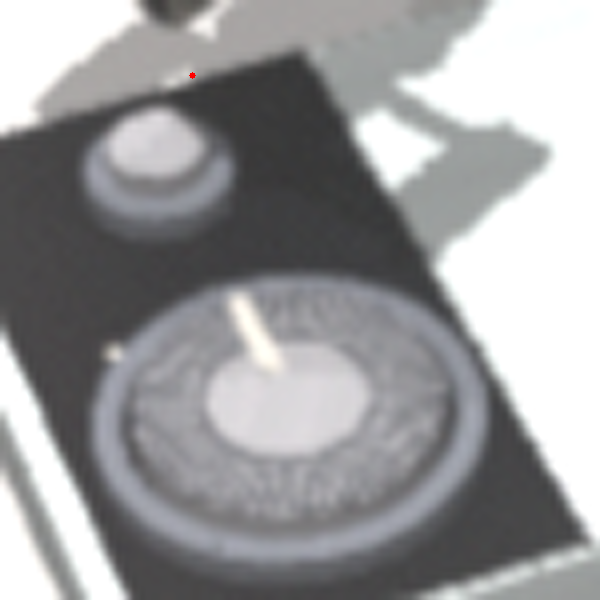

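```bash
python3 - <<'E'
from h import *
d=pickle.load(open("b4.pkl","rb"));f=lambda u,v:(200+u/8-.5,170+v/8-.5)
a=plane(d,f(275,365),.068);b=plane(d,f(237,295),.068);print(a,b)
for c in ((.6134,-.0546),):
  for p in(a,b): print(np.degrees(np.arctan2(p[1]-c[1],p[0]-c[0]))%360, np.hypot(p[1]-c[1],p[0]-c[0]))
print("tip",plane(d,f(165,25),.133))
# tips in earlier image b3
d=pickle.load(open("b3.pkl","rb"))
print("tip b3",plane(d,f(240,318),.1385))
from bench import env
print(env.sense()["position"])
d=env.get_image("scene");cv2.imwrite("pics/b5.png",cv2.resize(np.clip(d["image"][130:210,190:270,::-1]*1.5,0,255).astype(np.uint8),(640,640),interpolation=cv2.INTER_CUBIC));pickle.dump(d,open("b5.pkl","wb"))
E
```

```text
[ 0.59921068 -0.05677811  0.068     ] [ 0.56767986 -0.06308283  0.068     ]
188.72699997460467 0.014355522339624935
190.51103308428947 0.04650042195059979
tip [ 0.51659519 -0.0722548   0.133     ]
tip b3 [ 0.64916583 -0.07027226  0.1385    ]
[ 0.51060357 -0.06499427  0.10501355]
```

View pics/b5.png

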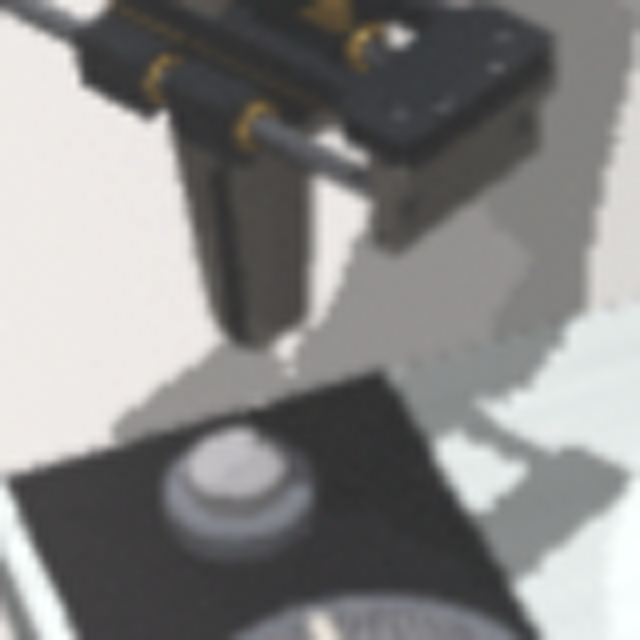

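The pointer azimuth is now 190°, straight to the front, so the dial is in the 0.6 notch, one click on. Next I centre over the button and descend.

Request:
arm_command(
  moves="-0.03 -0.15 0 0 0 0;-0.03 -0.15 0.2 0 0 0;-0.03 -0.15 0.4 0 0 0;-0.03 -0.15 0.48 0 0 0;-0.03 -0.15 0.48 0 0 0;-0.03 -0.15 0.48 0 0 0",
)

```text
time_s: 11.83
position: [0.5015, -0.0778, 0.0573]
orientation: [-1.366, -2.829, 0.001]
contact_force: [-0.2, -0.8, 0.1]
width: 0.0003
```

```bash
python3 look.py c1
```

```text
11.8333 [ 0.50145672 -0.07777248  0.05732916] [-0.20223421 -0.84667948  0.07260177] 0.024239369857174245 0.0187
[219.47822166 192.25983161]
```

View pics/c1.png

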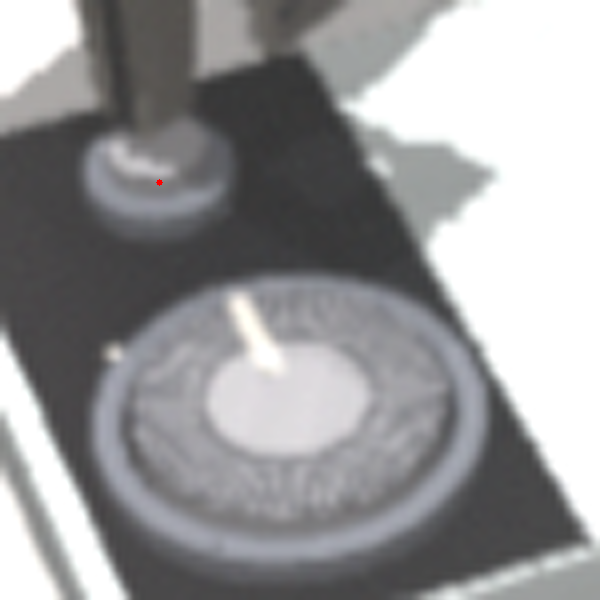

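Request:
arm_command(
  moves="0 0 0.06 0 0 0;0 0 0.12 0 0 0;0 0 0.12 0 0 0;0 0 0.12 0 0 0",
)

```text
time_s: 12.22
position: [0.501, -0.077, 0.0453]
orientation: [-1.365, -2.829, 0.0]
contact_force: [-0.3, 0.3, 0.1]
width: 0.0008
```

Request:
arm_command(
  moves="0 0 0.03 0 0 0;0 0 0.03 0 0 0;0 0 0.03 0 0 0",
)

```text
time_s: 12.47
position: [0.5016, -0.0771, 0.0427]
orientation: [1.365, 2.829, 0.0]
contact_force: [0.6, -0.7, 1.8]
width: 0.0007
```

Request:
arm_command(
  moves="0 0 0.02 0 0 0;0 0 0.02 0 0 0;0 0 0.02 0 0 0",
)

```text
time_s: 12.72
position: [0.5016, -0.0771, 0.0407]
orientation: [1.365, 2.829, 0.0]
contact_force: [0.6, 0.0, 3.4]
width: 0.001
```

```bash
python3 look.py c2
```

```text
12.7167 [ 0.50157603 -0.07708922  0.04068425] [6.43566688e-01 9.99196143e-04 3.40164010e+00] 0.0029307127895762744 0.0187
[220.28619432 197.11057124]
```

View pics/c2.png

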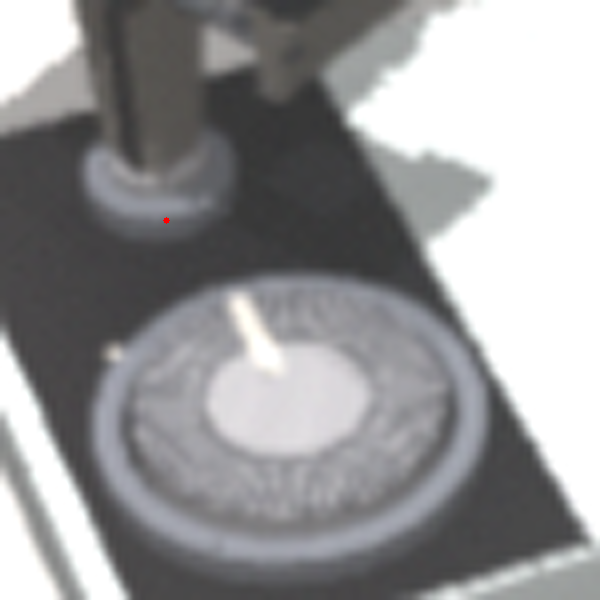

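The tip is on the button, with force rising (3.4 N). I press on until it bottoms.

Request:
arm_command(
  moves="0 0 0.02 0 0 0;0 0 0.02 0 0 0;0 0 0.02 0 0 0",
)

```text
time_s: 13.02
position: [0.5015, -0.0771, 0.0386]
orientation: [1.365, 2.829, 0.0]
contact_force: [0.5, 1.2, 3.6]
width: 0.0
```

Request:
arm_command(
  moves="0 0 0.02 0 0 0;0 0 0.02 0 0 0;0 0 0.02 0 0 0",
)

```text
time_s: 13.27
position: [0.5016, -0.0771, 0.0375]
orientation: [1.366, 2.829, 0.002]
contact_force: [-1.5, 0.3, 12.9]
width: 0.0003
```

Request:
arm_command(
  moves="0 0 0.015 0 0 0;0 0 0.015 0 0 0;0 0 0.015 0 0 0",
)

```text
time_s: 13.52
position: [0.5017, -0.0771, 0.0372]
orientation: [1.366, 2.829, 0.003]
contact_force: [-6.1, 1.0, 27.4]
width: 0.0004
```

It bottomed: 27 N with z stalled at 0.037, about 6 mm below first contact. Letting go and backing off.

Request:
arm_command(
  moves="0 0 -0.1 0 0 0;0 0 -0.4 0 0 0;0 0 -0.7 0 0 0;0 0 -1 0 0 0;0 0 -1 0 0 0;0 0 -1 0 0 0",
)

```text
time_s: 14.02
position: [0.5016, -0.0768, 0.1358]
orientation: [1.364, 2.828, 0.002]
contact_force: [-0.1, 0.8, 0.1]
width: 0.0005
```

Request:
arm_command(
  moves="0.2 -0.3 0 0 0 0;0.4 -0.6 -0.2 0 0 0;0.4 -0.6 -0.2 0 0 0;0.4 -0.6 -0.2 0 0 0;0.4 -0.6 -0.2 0 0 0",
)

```text
time_s: 14.43
position: [0.4292, -0.0827, 0.1543]
orientation: [-1.364, -2.829, 0.0]
contact_force: [0.4, -0.4, -0.4]
width: 0.0004
```

```bash
python3 look.py d1; python3 - <<'E'
import pickle,cv2
d=pickle.load(open("d1.pkl","rb"));cv2.imwrite("pics/d1full.png",d["image"][:,:,::-1])
E
```

```text
14.4333 [ 0.42917675 -0.08266846  0.15427676] [ 0.36270778 -0.36659412 -0.44865358] 0.031554200108825536 0.0187
[210.28224953 144.24896368]
```

View pics/d1.png

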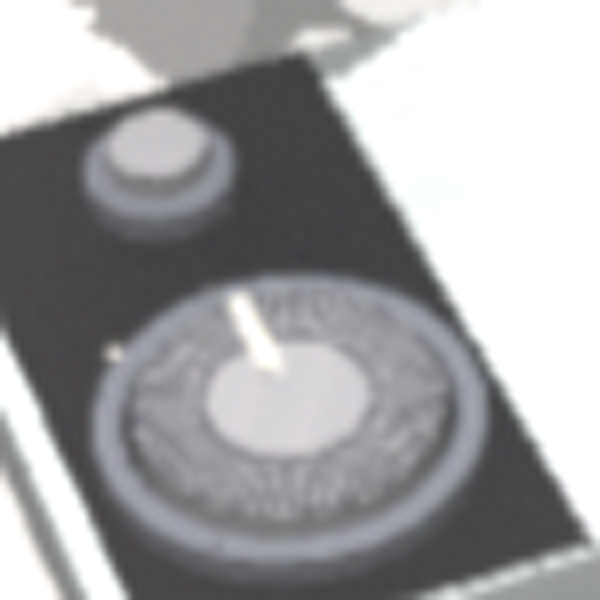

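View pics/d1full.png

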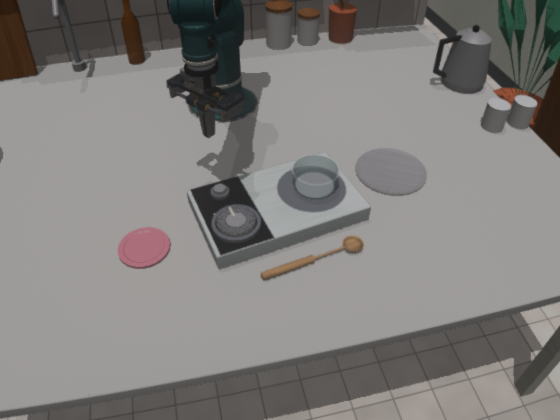

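The button is back up at zoom (158,145), and the pointer still points to the front, (275,365) to (237,295). Container, lid, spoon and plate are where they were, and the robot touches nothing.

```bash
python3 -c "
from bench import env
print(env.close_job())"
```

```text
the job is handed in; nothing more can be done
None
```

I turned the dial one click, from off to the first heat. I then pressed the start button fully down and let it go, and handed the job in at about 14.5 s. No verdict was reported.

- **Dial:** I pressed it with the shut fingertips at about 8–9 N and stroked it clockwise. After I lifted off, the pointer measured about 190°, and the warmer's front is at about 191°. It was still there after the button press.
- **Start button:** It bottomed about 6 mm below first contact, with the force rising to 27 N. The last picture shows it back up.
- **Other items:** The container, lid, spoon and plate look unmoved in the last picture, judged by eye only. The arm was clear of everything.
- **Disagreement:** The reported tool height read about 28 mm below the real fingertip: I touched the 68 mm dial at a reading of 39 mm. The sideways position matched the pictures to about 4 mm. I relied on force rather than height for both contacts, and did not find the cause.

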